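# Shut and secure the watch-movement dust case

### The job

Close the watchmaker's dust case: slide its glass window fully shut, turn the brass turnbutton as far as it goes so that its arm points straight down the slope behind the window's stile, then prove the hold with a light tug, about 10 N held for half a second, on the window's pull towards open, leaving window and turnbutton home. A hard pull would force the turnbutton open again; do not bump the lamp over the case, and leave the loose things on the bench where they are.

Things in the scene. Friction and masses are not known exactly. Their poses are not given: they have to be found in the camera images.
- case: fixed dark wooden dust case, 380 mm wide, 220 mm deep, 60 mm high in front, 197 mm at the back; its top face slopes 32 degrees down towards the robot and carries window and turnbutton. Origin: middle of its underside; x to its back, y along the window's track, z up.
- pivot (a point): fixed point on the sloping face, on the turnbutton's pivot axis. Axes: x up the slope, y along the track (+y shuts the window), z square out of the face, 32 degrees from vertical towards the robot. 'Height' in the other entries is the distance from the face along this z. In the case's frame: (82, -13, 180) mm.
- window_slide (a joint): window opening, m: 0 shut against its end stop, up to 0.16; slides along the track (opens to -y), stays where left, needs about 3 N. Glass in an aluminium frame 185 mm along the track, 150 mm up the slope; at its -y edge is the stile. Tracks above and below it are 10 mm high.
- window: the sliding window. Its stile is the raised aluminium bar at its -y edge that carries the pull: 16 mm wide along the track, 150 mm up the slope, 21 mm high; its upper end has an ear that passes over the track to 19 mm short of the turnbutton's axis and bears on the turnbutton's arm when the shut window is tugged. Axes as pivot; origin, when shut, 97 mm down-slope of it and 13 mm to +y.
- pull (a point): top middle of the window's pull, an aluminium block on the stile, 12 mm wide along the track, 40 mm long up the slope, from 21 to 44 mm high; moves with the window. With the window shut it is 127 mm down-slope of pivot, 16 mm to its +y and 44 mm high. Same axes as pivot.
- button_turn (a joint): turnbutton angle, rad: 0 home against its stop (secured: arm straight down the slope behind the stile, 2 mm from it), up to 2.6 turned out; at 1.57 the arm lies along -y, beyond that it points up the slope. Goes home clockwise as seen facing the slope; stays where left (0.4 N m; a pull over 20 N on the window forces it). The stile blocks the arm unless the window is shut.
- fin (a point): top middle of the brass turnbutton's thumb fin, on the pivot axis, 42 mm high. The fin is 10 mm wide, 34 mm long in line with the arm, from 19 to 42 mm high. Axes turn with the turnbutton: x points away from the arm, z out of the face.
- turnbutton: the brass turnbutton, a flat arm with a thumb fin. Origin on the pivot axis on the face; x points away from the arm's end.
- button_tip (a point): end of the turnbutton's arm (top face, 19 mm high), 55 mm from the pivot axis; the arm is 12 mm wide, 7 mm thick, its underside 12 mm high.
- lamp: white lamp head fixed on a post behind the case, overhanging the upper edge of the face: an obstacle that leaves no room for an upright gripper over the turnbutton. 85 mm deep, 200 mm wide, underside 340 mm above the table, top 366 mm. Origin and axes as case, the head's middle at (120, -13, 353) mm, its front edge at x = 78 mm.
- loupe: black eye loupe standing beside the case, 38 mm across, 36 mm high; origin at the middle of its underside. Leave alone.
- screwdriver: screwdriver 130 mm long lying beside the case. Leave alone.
- jar: small glass jar, 48 mm across, 55 mm high, origin at its underside. Leave alone.
- dish: small brass dish, 64 mm across, 22 mm high, origin at its underside. Leave alone.

How it is judged (in metres and radians):
On the way, in this order (a step that is already met when the one before it is completed fails the run):
1. the window is slid shut (within 3 mm of its stop) while the turnbutton is still turned out (value of joint window_slide below 0.003 m and value of joint button_turn above 1.2 rad), for 0.2 s.
2. the turnbutton is turned home behind the stile (within 0.1 rad of its stop) (value of joint button_turn below 0.1 rad), for 0.2 s.
3. the window is tugged back against the turnbutton (stile on arm with more than 4 N) while that stays home (contact force between window and turnbutton above 4 N and value of joint button_turn below 0.1 rad), for 0.2 s.
At the end, for the whole second after the job is handed in: The window is within 4 mm of its shut stop, the turnbutton within 0.1 rad of its home stop (arm straight down the slope behind the stile), both at rest (value of joint window_slide below 0.004 m and value of joint button_turn below 0.1 rad and velocity of joint button_turn between -0.05 and 0.05 rad/s and velocity of joint window_slide between -0.01 and 0.01 m/s); the robot touches nothing.
It fails at once if the lamp is bumped (more than 5 N) (contact force between lamp and anything else above 5 N).
It fails at once if a loose thing on the bench is moved by more than 20 mm (distance of any of loupe, screwdriver, jar, dish from where it was at the start of the episode above 0.02 m).
It also fails if it takes over 72 s, if anything falls off the work surface, if the arm or the gripper's body presses on something with over 40 N, if the wrist force passes 120 N, or if a joint passes its speed limit or range.

### The arm

A 6-joint arm with a two-finger parallel gripper is mounted at the origin on the work surface. World frame = base frame: x ahead of the robot, y to its left, z up, the work surface at z = 0. Lengths are in mm, angles in degrees, forces in N, time in s.
With the tool pointing down it reaches from about 350 to 850 mm from the base axis. Payload 8.1 kg.
Tool frame: the origin (TCP) lies midway between the tips of the shut fingers; the grasp point (between the pads) lies 19 mm behind it; z points along the fingers, y is the line along which they close (so a half turn about z gives the same grasp; the last joint's range is limited). The gripper opens to 85 mm and grips with 20 to 120 N. Pads are 22 mm wide; open, the fingers measure 114 mm over their backs; the gripper's body (76 mm by 85 mm) begins 54 mm behind the grasp point. The pads swing forward as they close: fully open they stand 13 mm farther back than shut.
Start: joints at [64.263, 7.471, 85.268, -0, 87.261, -4.893], TCP at [213.476, 560.744, 231.292] pointing down, gripper open.
Joint ranges: [-169.43, 169.43], [-51.17, 129.36], [1.28, 143.12], [-76.62, 256.62], [0, 156.53], [-152.29, 152.29]. Speed limits (degrees/s): [136.94, 136.94, 159.86, 180, 180, 180].

### API

Orientations are given as [roll, pitch, yaw] about the fixed x, y, z axes, in that order (R = Rz(yaw) Ry(pitch) Rx(roll)).
In Python, from bench import sensors, optics, r gives the robot as it stands.
- The arm moves only by the tool apply_moves, never from a script. Its argument "targets" is a list of rows, each a list of 7 numbers: the shift along the tool's x, y, z in mm, then the turn, a rotation vector about the tool's x, y, z in rad, then the closure, from 0 (fully open) to 1 (shut). In form: [[x, y, z, wx, wy, wz, claw], ...]. A call has 1 to 20 rows; each row shifts and turns the commanded pose from where the row before left it, along the tool's axes as they then stand; what a row does not reach is not made up. A row lasts 1/8 s, in which the tool goes at most 62.5 mm and 10.7 degrees, less where a joint would pass 70% of its speed; a pose out of reach is approached as far as the arm can. A call is refused whole if a number of a shift passes 62.5 or a number of a turn 0.188, either way. A call with a gripper value outside its range is refused whole. The fingers move at their own pace and stop on an object; "force" is the grip in N (left out, the last holds). Time passes only in rows, so rows that do not move let the fingers close. It gives the time, the measured TCP pose, the force, the opening and the grip force at its end, in the units of the state.
- sensors.sense(): the state, without advancing time (a new reading comes with each control period).
- optics.snapshot(name): name is "scene" or "side" or "wrist"; returns the picture (400x640x3 uint8, red, green, blue); there is no depth.
- optics.get_calibration(name): a dict with "camera_matrix" (3x3 intrinsics, pixels), "pose" (4x4, takes a point from camera to world coordinates). Camera axes: x right, y down, z forward; pixel columns grow to the right and rows downward; lengths in mm; the calibration is good to about 2 mm. A picture is of the moment at which its call begins: read the wrist's pose just before it. get_calibration takes no time and is no camera call; for the wrist camera it gives the pose at the moment of the call.
- r.hand_in(): hands the job in; it is judged then, once.
The state is a dict: "time": time; "joint_pos": joint angles; "qd": joint speeds; "joint_efforts": joint torques, N m; "tool_pos": TCP position; "tcp_rot": TCP orientation; "ft_force": force on the tool from outside, world axes, zero at the start; "wrist_torque": the same for the moment, N m; "finger_gap": finger opening in mm; "grip_force": force on a finger pad.
Only numpy, scipy, OpenCV 4.12 (cv2) and the standard library are available. Lean on these libraries where they do the work, as an engineer would, in place of code of your own. Each camera call takes 0.05 s, during which the arm holds its last target. There are 200 camera calls.

## Working session

There is one attempt and no reset: what is moved stays moved. The work goes in short steps, Python scripts to look and compute and a tool call to move; the robot and the scene stay as the last step left them, time stands still between calls to the robot, and variables do not carry over. Pictures are saved under pics/ and viewed, at most 12 in all, crops included, and the job is handed in when it is done.

Besides the shell and the picture viewer there is one more tool, called as name([rows], argument=value, ...), one row to a line, values as JSON. apply_moves: Moves the arm, as the interface text tells. Its arguments: {"type":"object","properties":{"targets":{"type":"array"},"force":{"type":"number"}},"required":["targets"]}

```bash
mkdir -p pics; ls
python3 - <<'E'
from bench import sensors, optics, r
import cv2
print(sensors.sense())
for n in("scene","side"):
    c=optics.get_calibration(n);print(n,c)
    cv2.imwrite(f"pics/{n}0.png",cv2.resize(optics.snapshot(n)[:,:,::-1],(800,500),interpolation=cv2.INTER_CUBIC))
E
```

```text
pics
{'time': 0.0, 'joint_pos': array([ 6.42638948e+01,  7.51444189e+00,  8.53283145e+01, -1.74043160e-03,
        8.72602930e+01, -4.89305484e+00]), 'qd': array([ 0.10572718, -0.05081154,  0.09121729, -0.00090715,  0.06039018,
        0.01603872]), 'joint_efforts': array([-1.47740418e-03, -5.69388986e+01, -5.00555956e+01, -3.67867324e-04,
        1.46347174e-02, -4.48419814e-05]), 'tool_pos': array([213.24263747, 560.25710818, 230.26060728]), 'tcp_rot': array([-1.79897178e+02, -7.05775152e-03,  1.59157028e+02]), 'ft_force': array([ 0.68144034, -0.705445  ,  0.03393592]), 'wrist_torque': array([-0.05349316,  0.00187771, -0.00858592]), 'grip_force': 0.0, 'finger_gap': 85.42734372199575}
scene {'camera_matrix': array([[382.37449384,   0.        , 320.97632446],
       [  0.        , 382.37449384, 199.22976203],
       [  0.        ,   0.        ,   1.        ]]), 'pose': array([[-9.93084408e-01,  1.10496308e-01, -3.96727271e-02,
         6.07495052e+02],
       [ 1.16949840e-01,  9.01414569e-01, -4.16862699e-01,
         3.98760903e+02],
       [-1.03002152e-02, -4.18619566e-01, -9.08103279e-01,
         9.17408107e+02],
       [ 0.00000000e+00,  0.00000000e+00,  0.00000000e+00,
         1.00000000e+00]])}
side {'camera_matrix': array([[491.89125746,   0.        , 312.03250763],
       [  0.        , 491.89125746, 208.0869958 ],
       [  0.        ,   0.        ,   1.        ]]), 'pose': array([[ 9.49110846e-01, -2.30377316e-01,  2.14743788e-01,
         3.10099568e+02],
       [-3.14800323e-01, -6.73487268e-01,  6.68816609e-01,
        -7.76754300e+02],
       [-9.45296802e-03, -7.02382511e-01, -7.11736924e-01,
         1.02989931e+03],
       [ 0.00000000e+00,  0.00000000e+00,  0.00000000e+00,
         1.00000000e+00]])}
```

View pics/scene0.png

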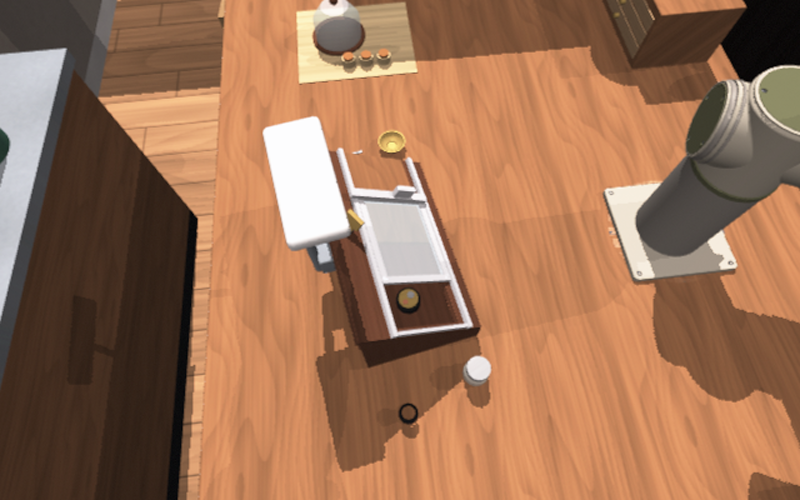

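View pics/side0.png

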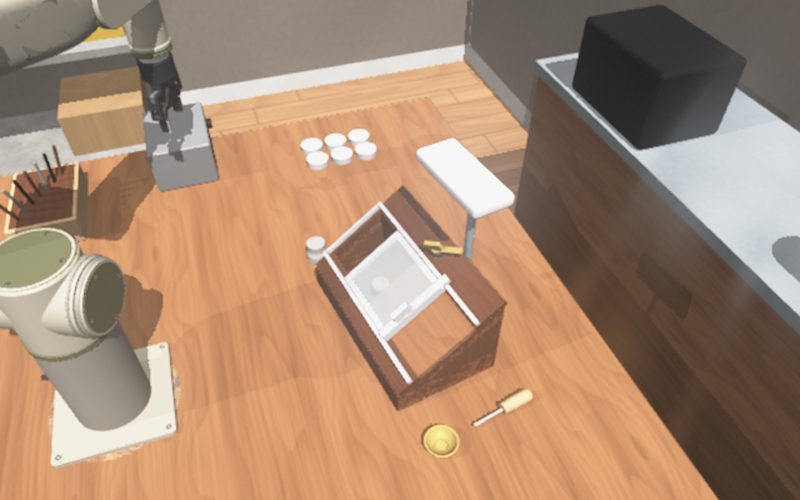

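The scene view shows the case near (400,250), the window slid towards the dish, with its pull at (403,190). The jar is at (478,370) and the loupe at (408,413). In the side view the turnbutton is at (440,248), turned out and pointing roughly along the track, and the pull is at (400,312). I'll enlarge both.

Run:
```python
import cv2
from bench import optics
for n,(u,v,w,h,s) in {"scene":(255,110,135,190,3.15),"side":(245,145,165,185,3.2)}.items():
    im=optics.snapshot(n)[:,:,::-1]
    s=4 if n=="scene" else 4
    w,h=(150,150) if n=="scene" else (165,150)
    u,v=(250,115) if n=="scene" else (245,150)
    c=cv2.resize(im[v:v+h,u:u+w],None,fx=s,fy=s,interpolation=cv2.INTER_CUBIC)
    cv2.imwrite(f"pics/{n}1.png",c)
```

```text
(no output)
```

View pics/scene1.png

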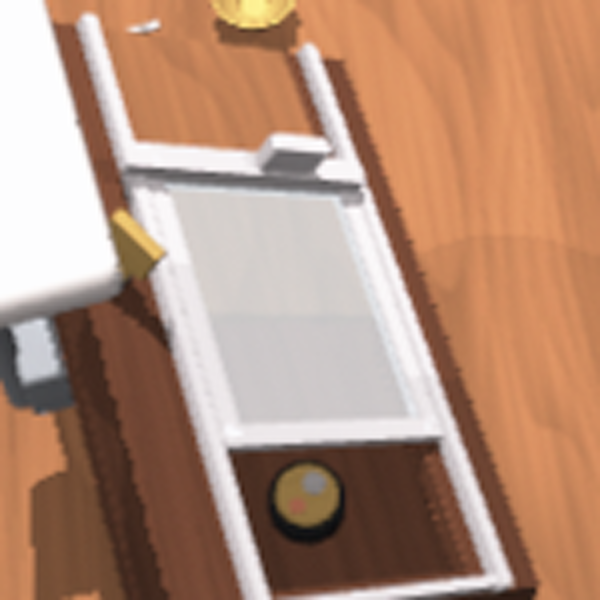

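View pics/side1.png

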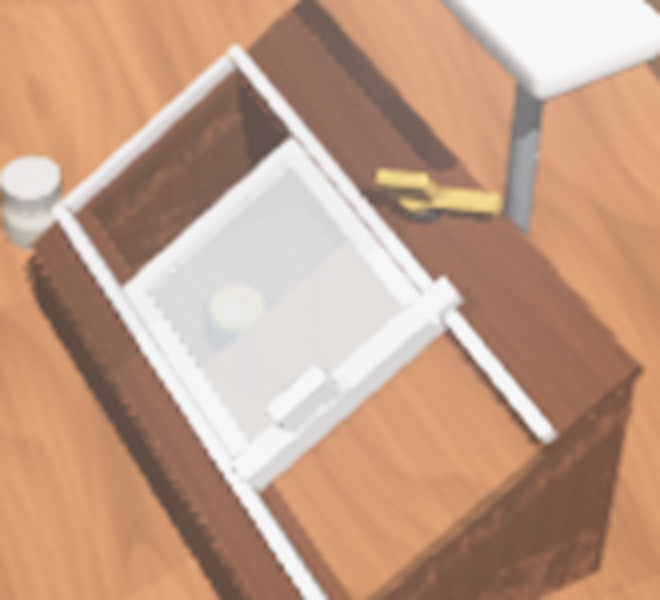

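```bash
cat > geo.py <<'E'
import numpy as np, cv2
from bench import sensors, optics, r
from scipy.optimize import least_squares
from scipy.spatial.transform import Rotation as R
t=np.radians(32);F=np.array([[np.cos(t),0,-np.sin(t)],[0,1,0],[np.sin(t),0,np.cos(t)]])
P0=np.array([82,-13,180.])
def case2w(p,pts): return np.asarray(pts,float)@R.from_euler('z',p[2]).as_matrix().T+[p[0],p[1],0]
def face2w(p,pts): return case2w(p,np.asarray(pts,float)@F.T+P0)
def but(th,pts): # button frame -> pivot frame (arm along -x at th=0, along -y at 90deg)
    return np.asarray(pts,float)@R.from_euler('z',th).as_matrix().T
def proj(n,X,cal=None):
    c=cal or optics.get_calibration(n);T=np.linalg.inv(c["pose"])
    Y=np.atleast_2d(X)@T[:3,:3].T+T[:3,3];Y=Y@np.asarray(c["camera_matrix"]).T
    return Y[:,:2]/Y[:,2:]
E
cat > fit.py <<'E'
from geo import *
case=[("side",(110,-190,197.5),(404.5,242.5)),("side",(-110,-190,0),(321,327)),("side",(110,-190,0),(397.6,289.6)),
("side",(110,190,197.5),(322.5,150.7)),("side",(-110,190,60),(253.7,214.5)),("scene",(-110,190,60),(383,262)),
("scene",(110,190,197.5),(285.6,276)),("scene",(110,190,0),(296,293))]
def S(u,v): return (250+u/4,115+v/4)
def D(u,v): return (245+u/4,150+v/4)
# window points: pivot frame at shut (x,y,z), y shifted by -q
# stile: y 5..21 , x -97+-75, z 21 ; pull y 10..22, x -147..-107, z 44
win=[("side",(-147,22,44),D(270,405)),("side",(-107,22,44),D(318,368)),("side",(-107,10,44),D(335,385)),("side",(-147,10,44),D(285,425)),
("scene",(-107,10,44),S(270,134)),("scene",(-147,10,44),S(328,138)),("scene",(-172,5,21),S(360,168)),("side",(-172,5,21),D(258,478))]
fin=[("side",(17,0,42),D(377,174)),("side",(-17,0,42),D(428,180)),("side",(-55,0,19),D(498,197))]
cal={n:optics.get_calibration(n) for n in("scene","side")}
def res(p,full=False):
    o=[]
    for n,X,u in case:o.append(proj(n,case2w(p,[X]),cal[n])[0]-u)
    for n,X,u in win:o.append(proj(n,face2w(p,[np.array(X)-[0,p[3],0]]),cal[n])[0]-u)
    for n,X,u in fin:o.append(proj(n,face2w(p,but(p[4],[X])),cal[n])[0]-u)
    return np.array(o) if full else np.ravel(o)
if __name__=="__main__":
    s=least_squares(res,[550,100,0.2,120,2.0],loss="soft_l1",x_scale=[10,10,.1,10,.1]);p=s.x
    print(p.round(3));print(res(p,True).round(1).tolist());np.save("p.npy",p)
    print("pivot",face2w(p,[[0,0,0]]).round(1),"pull",face2w(p,[[-127,16-p[3],44]]).round(1))
    ims=[]
    for n,(u,v) in {"scene":(250,115),"side":(245,150)}.items():
        im=optics.snapshot(n)[:,:,::-1][v:v+150,u:u+150];im=cv2.resize(im,None,fx=2.65,fy=2.65,interpolation=cv2.INTER_CUBIC)
        def poly(X):
            q=((proj(n,X,cal[n])-[u,v]+.5)*2.65*8).astype(np.int32);cv2.polylines(im,[q],True,(0,0,255),1,cv2.LINE_AA,3)
        q=np.array([0,p[3],0])
        poly(face2w(p,np.array([(-147,10,44),(-107,10,44),(-107,22,44),(-147,22,44)])-q))
        poly(face2w(p,np.array([(-172,5,21),(-22,5,21),(-22,21,21),(-172,21,21)])-q))
        poly(face2w(p,but(p[4],[(-17,-5,42),(17,-5,42),(17,5,42),(-17,5,42)])))
        poly(face2w(p,but(p[4],[(-55,-6,19),(0,-6,19),(0,6,19),(-55,6,19)])))
        poly(case2w(p,[(-110,-190,60),(110,-190,197.5),(110,190,197.5),(-110,190,60)]))
        ims.append(im)
    cv2.imwrite("pics/ov.png",np.hstack(ims))
E
python3 fit.py
```

```text
[5.85162e+02 9.72200e+00 1.73000e-01 8.45430e+01 2.25200e+00]
[[1.0, -1.9], [-2.1, 2.2], [-2.0, 2.5], [0.0, -3.4], [-1.1, -3.8], [1.3, -0.9], [0.2, -2.0], [-2.4, 1.1], [-0.7, 0.5], [0.1, -1.5], [-1.7, -2.3], [-2.0, -1.0], [-0.7, -1.2], [-1.4, -1.0], [-6.7, -3.9], [2.5, -2.5], [0.1, 0.2], [-0.3, -0.5], [0.3, 0.3]]
pivot [[668.2  11.  180. ]] pull [[550.9 -79.  150. ]]
```

View pics/ov.png

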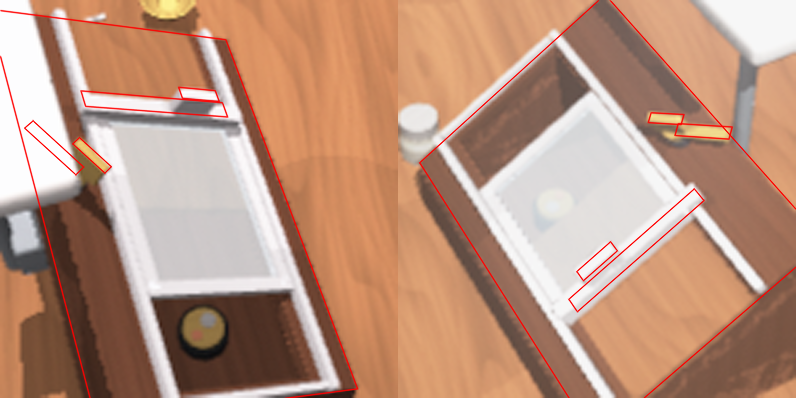

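The overlay fits to a few mm: the case is at (585,10), yaw 9.9°, the window open about 80 mm and the button at about 2.25 rad. I'll refine this with the wrist camera from close by, so first I plan the move there.

```bash
cat >> geo.py <<'E'
p=np.load("p.npy")
def tool(X,ang=0,pp=None):
    """world pose of tool: TCP at X (pivot frame), z into the face, tool x turned ang about face z from up-slope"""
    pp=p if pp is None else pp
    a=np.array([[np.cos(ang),np.sin(ang),0],[np.sin(ang),-np.cos(ang),0],[0,0,-1.]])
    return R.from_euler('z',pp[2]).as_matrix()@F@a, face2w(pp,[X])[0]
def delta(Rt,Xt):
    s=sensors.sense();Rc=R.from_euler('xyz',s["tcp_rot"],degrees=True).as_matrix()
    print("tcp",s["tool_pos"].round(1),s["tcp_rot"].round(2),"j",s["joint_pos"].round(1),"F",s["ft_force"].round(1),"gap",round(s["finger_gap"],1),"t",s["time"])
    print("d_tool",(Rc.T@(Xt-s["tool_pos"])).round(1),"rotvec",R.from_matrix(Rc.T@Rt).as_rotvec().round(3))
def rows(Xt,Rt,N,claw):
    """straight interpolation from present pose, N rows"""
    s=sensors.sense();R0=R.from_euler('xyz',s["tcp_rot"],degrees=True);w=(R0.inv()*R.from_matrix(Rt)).as_rotvec();d=(Xt-s["tool_pos"])/N
    for k in range(N):
        Rk=R0*R.from_rotvec(w*k/N);print(np.r_[Rk.inv().apply(d).round(1),(w/N).round(3),claw].tolist())
E
python3 - <<'E'
from geo import *
s=sensors.sense();Rc=R.from_euler('xyz',s["tcp_rot"],degrees=True).as_matrix()
c=optics.get_calibration("wrist")
print("cam in tool",(Rc.T@(c["pose"][:3,3]-s["tool_pos"])).round(1));print((Rc.T@c["pose"][:3,:3]).round(3),c["camera_matrix"])
Rt,Xt=tool((-75,-40,200));print(Xt);delta(Rt,Xt)
rows(Xt,Rt,16,0)
E
```

```text
cam in tool [  67.3   -0.3 -142.9]
[[ 0.    -0.964 -0.267]
 [ 1.     0.    -0.001]
 [ 0.001 -0.267  0.964]] [[329.65026404   0.         316.63414396]
 [  0.         329.65026404 202.90000259]
 [  0.           0.           1.        ]]
[507.97939771 -57.53421045 309.86567441]
tcp [213.4 560.6 230.9] [-179.97   -0.    159.16] j [64.3  7.5 85.3  0.  87.3 -4.9] F [-0.3 -0.3  1. ] gap 85.6 t 0.3
d_tool [-495.2 -472.9  -78.7] rotvec [-0.722  0.199  2.518]
[-31.0, -29.6, -4.9, -0.045, 0.012, 0.157, 0.0]
[-35.1, -24.1, -6.5, -0.045, 0.012, 0.157, 0.0]
[-38.3, -18.0, -8.0, -0.045, 0.012, 0.157, 0.0]
[-40.5, -11.4, -9.1, -0.045, 0.012, 0.157, 0.0]
[-41.7, -4.4, -10.0, -0.045, 0.012, 0.157, 0.0]
[-41.7, 2.6, -10.5, -0.045, 0.012, 0.157, 0.0]
[-40.6, 9.6, -10.8, -0.045, 0.012, 0.157, 0.0]
[-38.4, 16.3, -10.7, -0.045, 0.012, 0.157, 0.0]
[-35.2, 22.6, -10.3, -0.045, 0.012, 0.157, 0.0]
[-31.1, 28.2, -9.5, -0.045, 0.012, 0.157, 0.0]
[-26.2, 33.2, -8.5, -0.045, 0.012, 0.157, 0.0]
[-20.5, 37.2, -7.2, -0.045, 0.012, 0.157, 0.0]
[-14.3, 40.2, -5.7, -0.045, 0.012, 0.157, 0.0]
[-7.8, 42.2, -3.9, -0.045, 0.012, 0.157, 0.0]
[-1.0, 43.0, -2.1, -0.045, 0.012, 0.157, 0.0]
[5.8, 42.7, -0.1, -0.045, 0.012, 0.157, 0.0]
```

apply_moves([
  [-31.0,-29.6,-4.9,-0.045,0.012,0.157,0],
  [-35.1,-24.1,-6.5,-0.045,0.012,0.157,0],
  [-38.3,-18.0,-8.0,-0.045,0.012,0.157,0],
  [-40.5,-11.4,-9.1,-0.045,0.012,0.157,0],
  [-41.7,-4.4,-10.0,-0.045,0.012,0.157,0],
  [-41.7,2.6,-10.5,-0.045,0.012,0.157,0],
  [-40.6,9.6,-10.8,-0.045,0.012,0.157,0],
  [-38.4,16.3,-10.7,-0.045,0.012,0.157,0],
  [-35.2,22.6,-10.3,-0.045,0.012,0.157,0],
  [-31.1,28.2,-9.5,-0.045,0.012,0.157,0],
  [-26.2,33.2,-8.5,-0.045,0.012,0.157,0],
  [-20.5,37.2,-7.2,-0.045,0.012,0.157,0],
  [-14.3,40.2,-5.7,-0.045,0.012,0.157,0.5],
  [-7.8,42.2,-3.9,-0.045,0.012,0.157,0.65],
  [-1.0,43.0,-2.1,-0.045,0.012,0.157,0.65],
  [5.8,42.7,-0.1,-0.045,0.012,0.157,0.65],
  [0,0,0,0,0,0,0.65],
  [0,0,0,0,0,0,0.65],
], force=30)

```text
time: 2.55
tool_pos: [509.1, -56.2, 312.0]
tcp_rot: [179.6, -31.9, 10.4]
ft_force: [-0.4, -0.6, 0.8]
finger_gap: 30.1
grip_force: 0.0
```

Run:
```python
from geo import *
Rt,Xt=tool((-75,-40,200));delta(Rt,Xt)
c=optics.get_calibration("wrist");im=optics.snapshot("wrist")[:,:,::-1]
import pickle;pickle.dump(c,open("w1.pkl","wb"));cv2.imwrite("pics/w1raw.png",im)
cv2.imwrite("pics/w1.png",cv2.resize(im,(800,500),interpolation=cv2.INTER_CUBIC))
```

```text
tcp [509.1 -56.2 312. ] [179.62 -31.86  10.44] j [-24.4 -38.4 120.6  18.2  71.5  53.5] F [-0.4 -0.6  0.8] gap 30.1 t 2.55
d_tool [-2.3  1.1  1.1] rotvec [0.002 0.002 0.008]
```

View pics/w1.png

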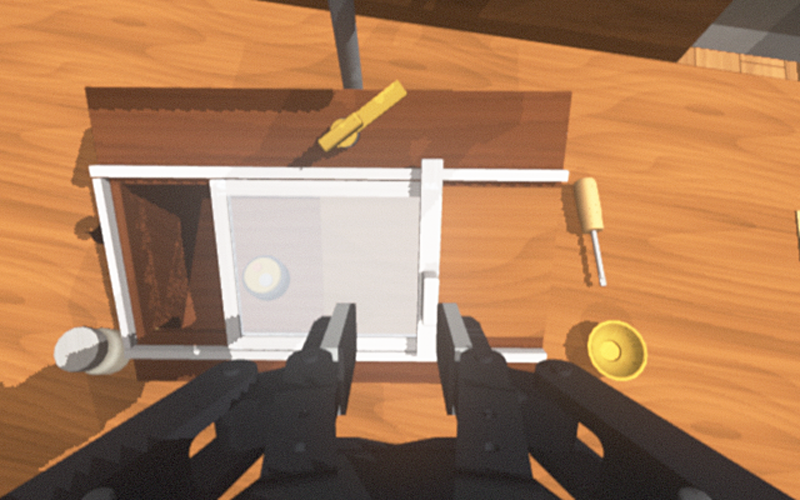

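The wrist view shows the case top's back corners at (86,88) and (571,92) and the stile at columns 421–443 with its ear end at row 160. The pull begins at row 273. The fin runs (322,145)–(358,122) and the arm's end is at (398,88). I'll enlarge this region.

Run:
```python
import cv2
im=cv2.imread("pics/w1raw.png")[60:210,245:365]
cv2.imwrite("pics/w1c.png",cv2.resize(im,None,fx=4,fy=4,interpolation=cv2.INTER_CUBIC))
```

```text
(no output)
```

View pics/w1c.png

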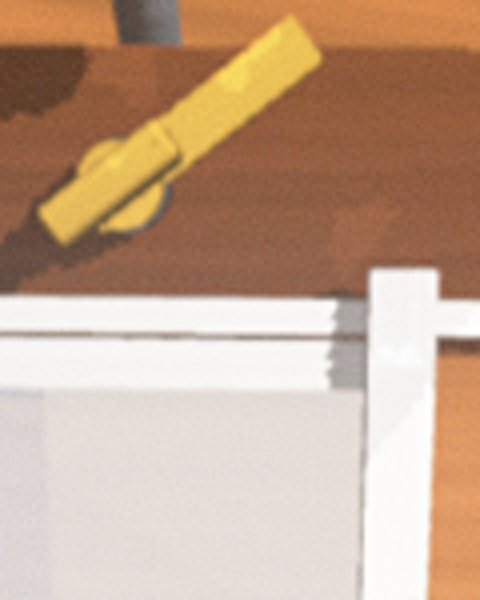

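```bash
cat > fit2.py <<'E'
from geo import *
import pickle,sys
cw=pickle.load(open("w1.pkl","rb"));cal={n:optics.get_calibration(n) for n in("scene","side")};cal["w"]=cw
def S(u,v): return (250+u/4,115+v/4)
def D(u,v): return (245+u/4,150+v/4)
def W(u,v): return (245+u/4-.4,60+v/4-.4)
case=[("w",(110,190,197.5),(68.8,70.4)),("w",(110,-190,197.5),(456.8,73.6)),("scene",(-110,190,60),(383,262)),("side",(110,-190,197.5),(404.5,242.5)),("side",(110,190,197.5),(322.5,150.7))]
win=[("w",(-19,24,21),W(370,270)),("w",(-19,8,21),W(438,270)),("w",(-107,22,44),(337.6,218.4)),("w",(-107,10,44),(349.6,218.4)),
("scene",(-107,10,44),S(270,134)),("scene",(-147,10,44),S(328,138)),("side",(-107,22,44),D(318,368)),("side",(-147,22,44),D(270,405))]
fin=[("w",(17,-5,42),W(38,212)),("w",(-17,-5,42),W(155,122)),("w",(17,5,42),W(63,246)),("w",(-17,5,42),W(178,160)),("w",(-55,0,19),W(306,37)),
("side",(17,0,42),D(377,174)),("side",(-17,0,42),D(428,180))]
def res(p,full=0,use=("w","scene","side")):
    o=[]
    z=[0,0,p[5]]
    for L,f in((case,lambda X:case2w(p,[X])),(win,lambda X:face2w(p,[np.array(X)-[0,p[3],0]])),(fin,lambda X:face2w(p,but(p[4],[X])))):
        for n,X,u in L:
            if n in use:o.append(proj(n,f(X)+z,cal[n])[0]-u)
    if "side" not in use:o.append([p[5],0])
    return np.array(o) if full else np.ravel(o)
for use in(("w","scene","side"),("w",),("scene","side")):
    s=least_squares(lambda q:res(q,use=use),np.r_[p[:5],0],loss="soft_l1",x_scale=[10,10,.1,10,.1,3]);q=s.x
    print(use,q.round(3));print(res(q,1,use).round(1).tolist())
    print("fin",(face2w(q,[[0,0,42]])+[0,0,q[5]]).round(1),"pull",(face2w(q,[[-127,16-q[3],44]])+[0,0,q[5]]).round(1))
    np.save("q_%d.npy"%len(use),q)
E
python3 fit2.py
```

```text
('w', 'scene', 'side') [ 5.86214e+02  1.07880e+01  1.72000e-01  8.36170e+01  2.21700e+00
 -3.37400e+00]
[[0.5, -1.0], [-1.0, -0.4], [0.7, -0.0], [1.0, -1.3], [0.2, -2.8], [-0.3, 0.0], [-0.7, 0.2], [0.4, 2.8], [0.8, 2.9], [-1.0, 0.3], [-1.7, 0.5], [0.1, -1.2], [-0.6, 0.7], [-0.8, 0.2], [-0.0, -1.2], [0.0, 1.0], [1.2, -1.1], [0.1, 0.5], [0.4, 0.6], [-0.2, 0.3]]
fin [[647.3   8.2 212.2]] pull [[551.8 -77.  146.6]]
('w',) [ 5.8592e+02  1.0482e+01  1.7400e-01  8.3252e+01  2.2150e+00 -2.6130e+00]
[[-0.1, -1.0], [-0.6, -0.9], [-0.4, -0.1], [-0.8, -0.0], [0.4, 2.9], [0.8, 3.0], [-0.8, 0.1], [0.1, -1.4], [0.1, 0.9], [1.3, -1.2], [0.3, 0.3], [-2.6, 0.0]]
fin [[647.   8. 213.]] pull [[551.5 -77.  147.4]]
('scene', 'side') [ 5.85167e+02  1.00800e+01  1.64000e-01  8.42630e+01  2.22900e+00
 -3.31700e+00]
[[0.6, 0.2], [0.4, -0.5], [0.7, -2.5], [-0.3, -0.2], [-1.0, 0.1], [-0.4, -0.7], [-1.1, 1.2], [0.1, 1.1], [-0.4, 0.7]]
fin [[646.2   7.  212.3]] pull [[550.1 -78.1 146.7]]
```

```bash
cat >> geo.py <<'E'
p=np.load("q_1.npy");p[5]=-2.6
_f=face2w
def face2w(p,pts): return _f(p,pts)+[0,0,p[5] if len(p)>5 else 0]
def infr(X): # world -> pivot frame
    A=R.from_euler('z',p[2]).as_matrix()@F;return (np.asarray(X)-face2w(p,[[0,0,0]])[0])@A
E
python3 - <<'E'
from geo import *
Rt,Xt=tool((-127,-67,60));delta(Rt,Xt);rows(Xt,Rt,8,.65)
E
```

```text
tcp [509.1 -55.9 312.1] [179.61 -31.87  10.47] j [-24.4 -38.4 120.6  18.2  71.5  53.5] F [ 0.3 -0.1 -1.7] gap 29.6 t 2.6
d_tool [-54.8  27.3 144. ] rotvec [0.002 0.002 0.007]
[-6.8, 3.4, 18.0, 0.0, 0.0, 0.001, 0.65]
[-6.9, 3.4, 18.0, 0.0, 0.0, 0.001, 0.65]
[-6.9, 3.4, 18.0, 0.0, 0.0, 0.001, 0.65]
[-6.9, 3.4, 18.0, 0.0, 0.0, 0.001, 0.65]
[-6.9, 3.5, 18.0, 0.0, 0.0, 0.001, 0.65]
[-6.9, 3.5, 18.0, 0.0, 0.0, 0.001, 0.65]
[-6.9, 3.5, 18.0, 0.0, 0.0, 0.001, 0.65]
[-6.9, 3.5, 18.0, 0.0, 0.0, 0.001, 0.65]
```

apply_moves([
  [-7,3.4,18,0,0,0.001,0.65],
  [-7,3.4,18,0,0,0.001,0.65],
  [-7,3.4,18,0,0,0.001,0.65],
  [-7,3.4,18,0,0,0.001,0.65],
  [-7,3.4,18,0,0,0.001,0.65],
  [-7,3.4,18,0,0,0.001,0.65],
  [-7,3.4,18,0,0,0.001,0.65],
  [-6,3.4,18,0,0,0,0.65],
  [0,0,10,0,0,0,0.65],
  [0,0,10,0,0,0,0.65],
  [0,0,6,0,0,0,0.65],
  [0,0,4,0,0,0,0.65],
  [0,0,0,0,0,0,0.65],
  [0,0,0,0,0,0,0.65],
])

```text
time: 4.35
tool_pos: [558.9, -76.2, 135.9]
tcp_rot: [179.8, -31.9, 9.9]
ft_force: [0.8, -0.0, -0.3]
finger_gap: 29.9
grip_force: 0.0
```

Run:
```python
from geo import *
Rt,Xt=tool((-127,-67,28));delta(Rt,Xt);print(infr(sensors.sense()["tool_pos"]))
c=optics.get_calibration("wrist");im=optics.snapshot("wrist")[:,:,::-1]
im=im[100:400,120:520];cv2.imwrite("pics/w2.png",cv2.resize(im,None,fx=2,fy=2,interpolation=cv2.INTER_CUBIC))
```

```text
tcp [558.9 -76.2 135.9] [179.85 -31.92   9.9 ] j [-24.  -20.9 127.5  23.1  48.4  44.5] F [ 0.8 -0.  -0.3] gap 29.9 t 4.35
d_tool [-0.2 -0.8  2.3] rotvec [ 0.003  0.001 -0.001]
[-126.77450794  -67.74264693   30.32237061]
```

View pics/w2.png

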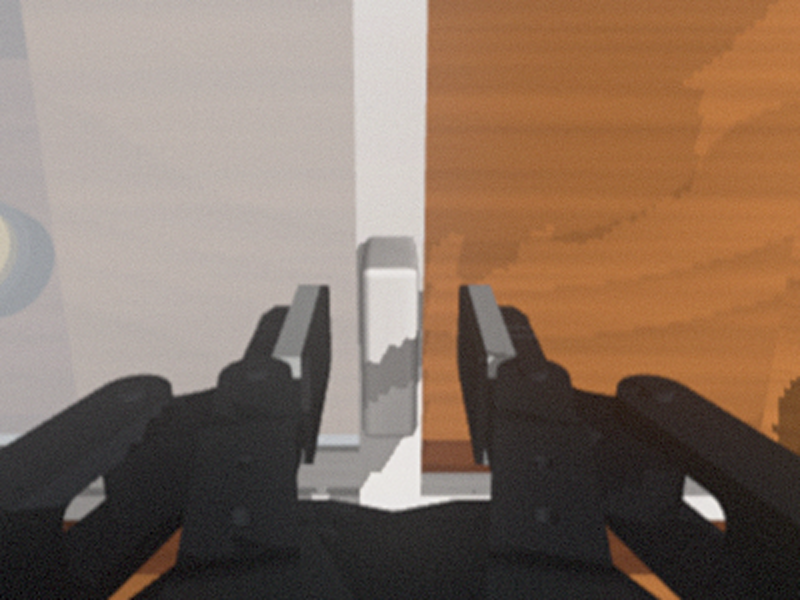

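The pull (columns 362–418) stands between the two pads (325 and 462), so it is straddled well. I slide it shut by pushing, without gripping.

apply_moves([
  [0,0,3,0,0,0,0.65],
  [0,-5,0,0,0,0,0.65],
  [0,-5,0,0,0,0,0.65],
  [0,-5,0,0,0,0,0.65],
  [0,-5,0,0,0,0,0.65],
  [0,-5,0,0,0,0,0.65],
  [0,-5,0,0,0,0,0.65],
  [0,-5,0,0,0,0,0.65],
  [0,-5,0,0,0,0,0.65],
  [0,-5,0,0,0,0,0.65],
  [0,-5,0,0,0,0,0.65],
  [0,-5,0,0,0,0,0.65],
  [0,-5,0,0,0,0,0.65],
  [0,-5,0,0,0,0,0.65],
  [0,-5,0,0,0,0,0.65],
  [0,-5,0,0,0,0,0.65],
  [0,-5,0,0,0,0,0.65],
  [0,0,0,0,0,0,0.65],
])

```text
time: 6.65
tool_pos: [546.8, 3.7, 133.1]
tcp_rot: [179.9, -31.9, 9.9]
ft_force: [-0.0, 0.2, 0.8]
finger_gap: 29.9
grip_force: 0.0
```

Run:
```python
from geo import *
s=sensors.sense();print(infr(s["tool_pos"]),s["ft_force"],s["finger_gap"],s["joint_pos"].round(1))
```

```text
[-126.66968104   13.05748006   26.89987662] [-0.04072422  0.17066862  0.81071556] 29.908367087040663 [-12.9 -26.2 131.6  16.4  45.8  58.8]
```

apply_moves([
  [0,-3,0,0,0,0,0.65],
  [0,-2,0,0,0,0,0.65],
  [0,-2,0,0,0,0,0.65],
  [0,-1,0,0,0,0,0.65],
  [0,-1,0,0,0,0,0.65],
])

```text
time: 7.28
tool_pos: [545.4, 11.8, 133.2]
tcp_rot: [179.8, -31.9, 9.9]
ft_force: [2.3, -2.4, 0.5]
finger_gap: 30.1
grip_force: 1.3
```

apply_moves([
  [0,-1,0,0,0,0,0.65],
  [0,-1,0,0,0,0,0.65],
])

```text
time: 7.52
tool_pos: [545.0, 13.8, 133.1]
tcp_rot: [179.9, -31.9, 9.9]
ft_force: [2.9, -2.2, 0.3]
finger_gap: 29.8
grip_force: 1.3
```

apply_moves([
  [0,-1,0,0,0,0,0.65],
])

```text
time: 7.65
tool_pos: [544.9, 14.8, 133.1]
tcp_rot: [179.9, -31.9, 9.9]
ft_force: [1.9, -1.2, 1.5]
finger_gap: 30.4
grip_force: 1.3
```

apply_moves([
  [0,-1,0,0,0,0,0.65],
])

```text
time: 7.78
tool_pos: [544.7, 15.8, 133.1]
tcp_rot: [179.9, -31.9, 9.9]
ft_force: [2.5, -2.5, 2.3]
finger_gap: 30.1
grip_force: 1.3
```

apply_moves([
  [0,-1,0,0,0,0,0.65],
])

```text
time: 7.9
tool_pos: [544.5, 16.5, 133.0]
tcp_rot: [179.8, -31.9, 9.9]
ft_force: [1.8, -7.9, 1.4]
finger_gap: 30.2
grip_force: 4.1
```

apply_moves([
  [0,-1,0,0,0,0,0.65],
])

```text
time: 8.02
tool_pos: [544.5, 16.5, 133.0]
tcp_rot: [179.7, -31.9, 9.9]
ft_force: [4.5, -12.8, -0.1]
finger_gap: 29.8
grip_force: 6.8
```

apply_moves([
  [0,0,0,0,0,0,0.65],
  [0,0,0,0,0,0,0.65],
  [0,8,0,0,0,0,0.65],
  [0,0,-20,0,0,0,0.65],
  [0,0,-30,0,0,0,0.65],
  [0,0,-30,0,0,0,0.65],
  [0,0,0,0,0,0,0.65],
  [0,0,0,0,0,0,0.65],
])

```text
time: 9.02
tool_pos: [503.5, 2.9, 199.7]
tcp_rot: [179.9, -31.8, 9.9]
ft_force: [-0.2, 0.6, -0.6]
finger_gap: 30.2
grip_force: 0.0
```

Run:
```python
from geo import *
print(infr([544.5,16.5,133.]))
s=sensors.sense();print(infr(s["tool_pos"]))
th=2.215
Rt,Xt=tool((0,0,75),th);delta(Rt,Xt);rows(Xt,Rt,16,.6)
```

```text
[-126.78002247   26.09880038   26.86542937]
[-127.66914931   19.83521842  106.03780076]
tcp [503.5   2.9 199.7] [179.91 -31.83   9.88] j [-14.7 -40.2 133.2  14.8  58.4  60.9] F [-0.2  0.6 -0.6] gap 30.2 t 9.025
d_tool [127.8  19.6  30.7] rotvec [-2.000e-03  4.000e-03 -2.216e+00]
[8.0, 1.2, 1.9, -0.0, 0.0, -0.139, 0.6]
[7.7, 2.3, 1.9, -0.0, 0.0, -0.139, 0.6]
[7.3, 3.4, 1.9, -0.0, 0.0, -0.139, 0.6]
[6.8, 4.3, 1.9, -0.0, 0.0, -0.139, 0.6]
[6.1, 5.2, 1.9, -0.0, 0.0, -0.139, 0.6]
[5.4, 6.0, 1.9, -0.0, 0.0, -0.139, 0.6]
[4.5, 6.7, 1.9, -0.0, 0.0, -0.139, 0.6]
[3.5, 7.3, 1.9, -0.0, 0.0, -0.139, 0.6]
[2.5, 7.7, 1.9, -0.0, 0.0, -0.139, 0.6]
[1.4, 8.0, 1.9, -0.0, 0.0, -0.139, 0.6]
[0.3, 8.1, 1.9, -0.0, 0.0, -0.139, 0.6]
[-0.8, 8.0, 1.9, -0.0, 0.0, -0.139, 0.6]
[-2.0, 7.8, 1.9, -0.0, 0.0, -0.139, 0.6]
[-3.0, 7.5, 1.9, -0.0, 0.0, -0.139, 0.6]
[-4.0, 7.0, 1.9, -0.0, 0.0, -0.139, 0.6]
[-4.9, 6.4, 1.9, -0.0, 0.0, -0.139, 0.6]
```

apply_moves([
  [8.0,1.2,1.9,0,0,-0.139,0.6],
  [7.7,2.3,1.9,0,0,-0.139,0.6],
  [7.3,3.4,1.9,0,0,-0.139,0.6],
  [6.8,4.3,1.9,0,0,-0.139,0.6],
  [6.1,5.2,1.9,0,0,-0.139,0.6],
  [5.4,6.0,1.9,0,0,-0.139,0.6],
  [4.5,6.7,1.9,0,0,-0.139,0.6],
  [3.5,7.3,1.9,0,0,-0.139,0.6],
  [2.5,7.7,1.9,0,0,-0.139,0.6],
  [1.4,8.0,1.9,0,0,-0.139,0.6],
  [0.3,8.1,1.9,0,0,-0.139,0.6],
  [-0.8,8.0,1.9,0,0,-0.139,0.6],
  [-2.0,7.8,1.9,0,0,-0.139,0.6],
  [-3.0,7.5,1.9,0,0,-0.139,0.6],
  [-4.0,7.0,1.9,0,0,-0.139,0.6],
  [-4.9,6.4,1.9,0,0,-0.139,0.6],
  [0,0,0,0,0,0,0.6],
  [0,0,0,0,0,0,0.6],
])

```text
time: 11.28
tool_pos: [629.1, 5.7, 240.7]
tcp_rot: [153.8, 18.6, 132.7]
ft_force: [0.1, -0.1, -0.2]
finger_gap: 34.0
grip_force: 0.0
```

Run:
```python
from geo import *
Rt,Xt=tool((0,0.7,75),2.215);delta(Rt,Xt);print(infr(sensors.sense()["tool_pos"]))
im=optics.snapshot("wrist")[:,:,::-1]
im=im[100:400,120:520];cv2.imwrite("pics/w3.png",cv2.resize(im,None,fx=2,fy=2,interpolation=cv2.INTER_CUBIC))
```

```text
tcp [629.1   5.7 240.7] [153.8   18.63 132.74] j [-10.2 -16.7 112.8  12.7  54.3 -62. ] F [ 0.1 -0.1 -0.2] gap 34.0 t 11.275
d_tool [-0.5  0.4  0. ] rotvec [-0.005 -0.001  0.005]
[-0.63642819  0.85100591 75.02245305]
```

View pics/w3.png

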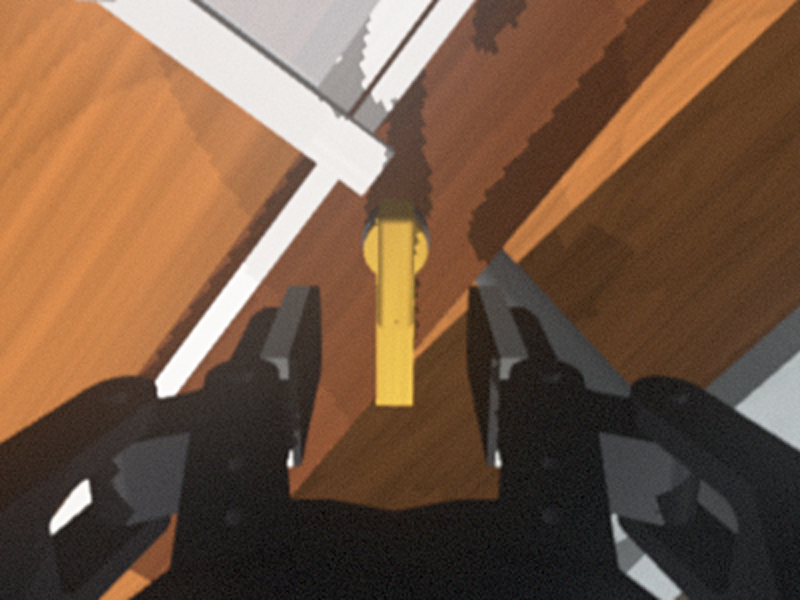

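The fin (columns 377–413) is centred and aligned between the pads (320 and 468). I lower the gripper and grip.

apply_moves([
  [0,0,10,0,0,0,0.6],
  [0,0,10,0,0,0,0.6],
  [0,0,10,0,0,0,0.6],
  [0,0,10,0,0,0,0.6],
  [0,0,6,0,0,0,0.6],
  [0,0,3,0,0,0,0.6],
  [0,0,0,0,0,0,0.6],
  [0,0,0,0,0,0,1],
  [0,0,0,0,0,0,1],
  [0,0,0,0,0,0,1],
  [0,0,0,0,0,0,1],
  [0,0,0,0,0,0,1],
], force=50)

```text
time: 12.82
tool_pos: [655.0, 9.3, 201.3]
tcp_rot: [153.8, 18.8, 132.8]
ft_force: [-5.3, -2.4, 3.3]
finger_gap: 8.9
grip_force: 49.2
```

Run:
```python
from geo import *
Rt,Xt=tool((0,0.7,26),2.215);delta(Rt,Xt);s=sensors.sense();print(infr(s["tool_pos"]),s["grip_force"],s["wrist_torque"])
```

```text
tcp [655.    9.3 201.3] [153.78  18.84 132.83] j [ -9.1 -10.5 112.   13.   48.8 -62.3] F [-5.3 -2.4  3.3] gap 8.9 t 12.825
d_tool [ 1.1 -0.1  1.8] rotvec [-0.004  0.002  0.007]
[ 0.69341309 -0.09433384 27.7672947 ] 49.22650337219238 [-0.11322339  0.79383341 -0.34002425]
```

apply_moves([
  [0,0,0,0,0,0.1,1],
  [0,0,0,0,0,0.1,1],
  [0,0,0,0,0,0.1,1],
  [0,0,0,0,0,0.1,1],
])

```text
time: 13.32
tool_pos: [654.8, 9.1, 201.1]
tcp_rot: [149.0, 7.7, 112.1]
ft_force: [-7.4, -3.6, 4.1]
finger_gap: 8.8
grip_force: 49.5
```

apply_moves([
  [0,0,0,0,0,0.1,1],
  [0,0,0,0,0,0.1,1],
  [0,0,0,0,0,0.1,1],
  [0,0,0,0,0,0.1,1],
])

```text
time: 13.82
tool_pos: [654.5, 9.0, 200.9]
tcp_rot: [148.5, -4.3, 92.5]
ft_force: [-10.5, -4.0, 5.2]
finger_gap: 8.9
grip_force: 49.8
```

Run:
```python
from geo import *
Rt,Xt=tool((0,0,26),2.215-.8);delta(Rt,Xt);s=sensors.sense();print(infr(s["tool_pos"]),s["grip_force"],Rt.T@s["wrist_torque"],Rt.T@s["ft_force"])
```

```text
tcp [654.5   9.  200.9] [148.45  -4.33  92.52] j [ -9.1 -10.6 112.   12.9  48.9 -16.4] F [-10.5  -4.    5.2] gap 8.9 t 13.825
d_tool [ 0.3 -0.   1.8] rotvec [-0.003  0.005  0.006]
[ 5.11635399e-03 -3.31122844e-01  2.77558440e+01] 49.835758209228516 [ 1.32464708 -0.56423405 -0.43022201] [ -3.10489975  -6.15362559 -10.22630743]
```

apply_moves([
  [0,0,0,0,0,0.1,1],
  [0,0,0,0,0,0.1,1],
  [0,0,0,0,0,0.1,1],
  [0,0,0,0,0,0.1,1],
  [0,0,0,0,0,0.1,1],
])

```text
time: 14.45
tool_pos: [654.1, 9.1, 200.7]
tcp_rot: [153.7, -18.4, 67.0]
ft_force: [-14.0, -3.5, 6.4]
finger_gap: 8.7
grip_force: 50.3
```

apply_moves([
  [0.4,0,0,0,0.05,0,1],
  [0.4,0,0,0,0.05,0,1],
  [0.4,0,0,0,0.05,0,1],
  [0,0,0,-0.015,0,0.1,1],
  [0,0,0,-0.015,0,0.1,1],
  [0,0,0,-0.015,0,0.1,1],
])

```text
time: 15.2
tool_pos: [655.5, 11.2, 201.7]
tcp_rot: [158.4, -33.5, 53.3]
ft_force: [-1.8, 1.4, 1.2]
finger_gap: 9.0
grip_force: 49.7
```

Run:
```python
from geo import *
Rt,Xt=tool((0,0,26),2.215-1.6);delta(Rt,Xt);s=sensors.sense();print(infr(s["tool_pos"]),s["grip_force"],Rt.T@s["wrist_torque"],Rt.T@s["ft_force"])
```

```text
tcp [655.5  11.2 201.7] [158.37 -33.48  53.33] j [-14.3 -13.4 117.3  28.2  45.1  14.3] F [-1.8  1.4  1.2] gap 9.0 t 15.2
d_tool [-2.4  0.5  1.3] rotvec [ 0.001 -0.147  0.002]
[ 1.52039224  1.66240309 27.68313103] 49.65651869773865 [ 0.47890295 -0.42143938 -0.45385351] [ 0.49152918 -1.72863744 -1.83771438]
```

apply_moves([
  [0,0,0,-0.015,0,0.1,1],
  [0,0,0,-0.015,0,0.1,1],
  [0,0,0,-0.015,0,0.1,1],
  [0,0,0,-0.015,0,0.1,1],
  [0,0,0,-0.015,0,0.1,1],
])

```text
time: 15.82
tool_pos: [655.8, 10.5, 201.9]
tcp_rot: [175.4, -40.2, 18.3]
ft_force: [2.3, -1.3, -0.0]
finger_gap: 8.5
grip_force: 49.3
```

apply_moves([
  [0,0,0,-0.006,0,0.04,1],
  [0,0,0,-0.006,0,0.04,1],
])

```text
time: 16.08
tool_pos: [655.9, 10.4, 201.9]
tcp_rot: [178.5, -40.5, 12.4]
ft_force: [1.5, -2.1, -0.6]
finger_gap: 9.1
grip_force: 49.3
```

Run:
```python
from geo import *
Rt,Xt=tool((0,0,26),0);delta(Rt,Xt);s=sensors.sense();print(infr(s["tool_pos"]),s["grip_force"],Rt.T@s["wrist_torque"],Rt.T@s["ft_force"])
```

```text
tcp [655.9  10.4 201.9] [178.48 -40.48  12.43] j [-11.2 -15.9 120.   21.7  39.5  54.7] F [ 1.5 -2.1 -0.6] gap 9.1 t 16.075
d_tool [-2.1  0.7  1.4] rotvec [ 0.001 -0.148  0.033]
[ 1.83055285  0.76515911 27.71810047] 49.327486753463745 [-0.44150753 -0.57993343 -0.3347851 ] [0.67596935 2.32141204 1.09356112]
```

apply_moves([
  [0,0,0,-0.004,0,0.03,1],
])

```text
time: 16.2
tool_pos: [655.9, 10.3, 201.9]
tcp_rot: [179.7, -40.5, 10.2]
ft_force: [1.5, -2.3, -1.2]
finger_gap: 8.9
grip_force: 49.3
```

apply_moves([
  [0,0,0,-0.003,0,0.02,1],
])

```text
time: 16.32
tool_pos: [655.9, 10.3, 201.9]
tcp_rot: [-179.5, -40.5, 8.7]
ft_force: [0.9, -3.1, -0.9]
finger_gap: 8.8
grip_force: 49.7
```

Run:
```python
from geo import *
Rt,Xt=tool((0,0,26),0);delta(Rt,Xt);s=sensors.sense();print(infr(s["tool_pos"]),s["grip_force"],Rt.T@s["wrist_torque"],Rt.T@s["ft_force"])
```

```text
tcp [655.9  10.3 201.9] [-179.48  -40.51    8.69] j [-10.8 -16.  120.   20.9  39.2  58.4] F [ 0.9 -3.1 -0.9] gap 8.8 t 16.325
d_tool [-2.1  0.7  1.4] rotvec [ 0.004 -0.149 -0.017]
[ 1.83705592  0.68424834 27.69714467] 49.70148503780365 [-0.62648351 -0.5984016  -0.3954053 ] [-0.1861441   3.2208506   0.93628781]
```

apply_moves([
  [0,0,0,-0.003,0,0.02,1],
  [0,0,0,0,0,0,1],
])

```text
time: 16.58
tool_pos: [655.9, 10.3, 201.9]
tcp_rot: [-178.7, -40.5, 7.2]
ft_force: [-1.0, -5.5, 2.4]
finger_gap: 8.7
grip_force: 52.1
```

Run:
```python
from geo import *
Rt,Xt=tool((0,0,26),0);delta(Rt,Xt);s=sensors.sense();print(s["grip_force"],Rt.T@s["wrist_torque"],Rt.T@s["ft_force"])
```

```text
tcp [655.9  10.3 201.9] [-178.7   -40.49    7.23] j [-10.7 -16.1 120.1  20.6  39.1  59.9] F [-1.  -5.5  2.4] gap 8.7 t 16.575
d_tool [-2.1  0.7  1.4] rotvec [ 0.006 -0.149 -0.037]
52.1497106552124 [-0.92879464 -0.64017959 -0.62210092] [-0.40568248  5.22022738 -3.0277315 ]
```

apply_moves([
  [0,0,0,-0.003,0,0.02,1],
  [0,0,0,0,0,0,1],
])

```text
time: 16.82
tool_pos: [655.9, 10.3, 201.9]
tcp_rot: [-177.9, -40.5, 5.8]
ft_force: [-0.8, -6.4, 1.9]
finger_gap: 8.8
grip_force: 56.9
```

Run:
```python
from geo import *
Rt,Xt=tool((0,0,26),0);delta(Rt,Xt);s=sensors.sense();print(s["grip_force"],Rt.T@s["wrist_torque"],Rt.T@s["ft_force"])
```

```text
tcp [655.9  10.3 201.9] [-177.92  -40.45    5.75] j [-10.6 -16.1 120.1  20.2  39.   61.4] F [-0.8 -6.4  1.9] gap 8.8 t 16.825
d_tool [-2.1  0.8  1.4] rotvec [ 0.007 -0.149 -0.057]
56.93671252243803 [-1.00490188 -0.64756932 -0.8221112 ] [-0.60630021  6.1927663  -2.59449154]
```

Torque on the fin keeps rising with no further turn, so the button is on its home stop. I release and back off.

apply_moves([
  [0,0,0,0,0,0,0.6],
  [0,0,0,0,0,0,0.6],
  [0,0,0,0,0,0,0.6],
  [0,0,0,0,0,0,0.6],
  [0,0,-10,0,0,0,0.6],
  [0,0,-20,0,0,0,0.6],
  [0,0,-20,0,0,0,0.6],
  [0,0,-20,0,0,0,0.65],
  [0,0,0,0,0,0,0.65],
])

```text
time: 17.95
tool_pos: [611.2, 3.3, 257.3]
tcp_rot: [-177.9, -40.6, 5.7]
ft_force: [0.3, -0.3, 0.1]
finger_gap: 29.9
grip_force: 0.0
```

Run:
```python
from geo import *
Rt,Xt=tool((-127,17.1,75),0);delta(Rt,Xt);print(infr(sensors.sense()["tool_pos"]));rows(Xt,Rt,8,.65)
```

```text
tcp [611.2   3.3 257.3] [-177.89  -40.63    5.71] j [-12.9 -27.6 122.8  19.1  47.9  62.5] F [ 0.3 -0.3  0.1] gap 29.9 t 17.95
d_tool [-122.8   -8.7    5.1] rotvec [ 0.007 -0.152 -0.057]
[-7.11112413  1.57373723 98.65437304]
[-15.3, -1.1, 0.6, 0.001, -0.019, -0.007, 0.65]
[-15.3, -1.2, 0.9, 0.001, -0.019, -0.007, 0.65]
[-15.3, -1.3, 1.2, 0.001, -0.019, -0.007, 0.65]
[-15.3, -1.4, 1.5, 0.001, -0.019, -0.007, 0.65]
[-15.2, -1.5, 1.8, 0.001, -0.019, -0.007, 0.65]
[-15.2, -1.6, 2.1, 0.001, -0.019, -0.007, 0.65]
[-15.1, -1.7, 2.4, 0.001, -0.019, -0.007, 0.65]
[-15.1, -1.8, 2.7, 0.001, -0.019, -0.007, 0.65]
```

apply_moves([
  [-15.3,-1.1,0.6,0.001,-0.019,-0.007,0.65],
  [-15.3,-1.2,0.9,0.001,-0.019,-0.007,0.65],
  [-15.3,-1.3,1.2,0.001,-0.019,-0.007,0.65],
  [-15.3,-1.4,1.5,0.001,-0.019,-0.007,0.65],
  [-15.2,-1.5,1.8,0.001,-0.019,-0.007,0.65],
  [-15.2,-1.6,2.1,0.001,-0.019,-0.007,0.65],
  [-15.1,-1.7,2.4,0.001,-0.019,-0.007,0.65],
  [-15.1,-1.8,2.7,0.001,-0.019,-0.007,0.65],
  [0,0,0,0,0,0,0.65],
  [0,0,0,0,0,0,0.65],
])

```text
time: 19.2
tool_pos: [520.3, 3.4, 171.9]
tcp_rot: [-179.8, -31.8, 9.9]
ft_force: [-0.9, 0.6, 0.1]
finger_gap: 29.9
grip_force: 0.0
```

Run:
```python
from geo import *
Rt,Xt=tool((-127,17.1,28),0);delta(Rt,Xt)
im=optics.snapshot("wrist")[:,:,::-1]
im=im[0:300,120:520];cv2.imwrite("pics/w4.png",cv2.resize(im,None,fx=2,fy=2,interpolation=cv2.INTER_CUBIC))
```

```text
tcp [520.3   3.4 171.9] [-179.84  -31.82    9.87] j [-14.1 -34.8 132.9  15.7  53.4  59.8] F [-0.9  0.6  0.1] gap 29.9 t 19.2
d_tool [ 1.5  0.4 45.7] rotvec [-0.002  0.003 -0.002]
```

View pics/w4.png

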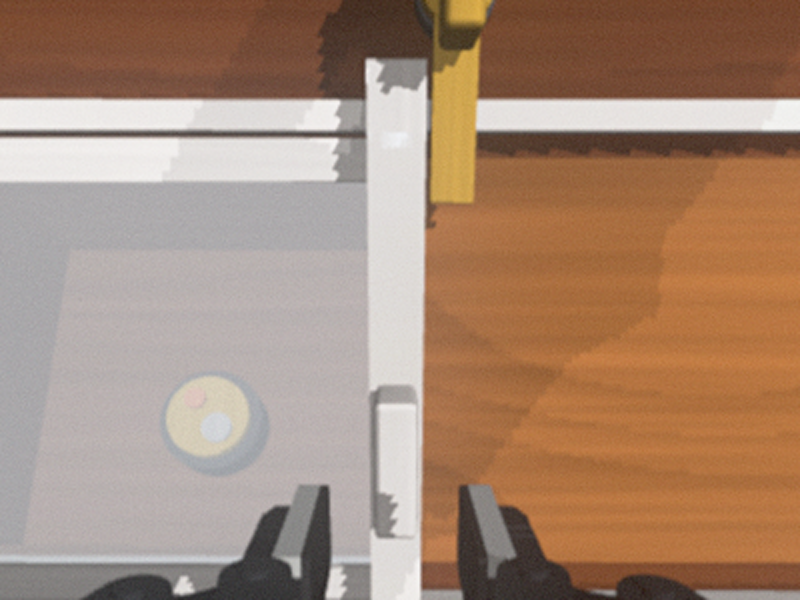

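The arm (columns 430–477) lies straight down the slope just behind the stile (367–427), so the button is home. The pull is between the pads; I go down and tug.

apply_moves([
  [1,0,10,0,0,0,0.65],
  [0,0,10,0,0,0,0.65],
  [0,0,10,0,0,0,0.65],
  [0,0,10,0,0,0,0.65],
  [0,0,6,0,0,0,0.65],
  [0,2,0,0,0,0,0.65],
  [0,2,0,0,0,0,0.65],
  [0,2,0,0,0,0,0.65],
  [0,1,0,0,0,0,0.65],
  [0,0,0,0,0,0,0.65],
])

```text
time: 20.5
tool_pos: [545.9, 0.9, 133.0]
tcp_rot: [-179.8, -31.8, 9.9]
ft_force: [0.6, 0.2, 0.3]
finger_gap: 29.8
grip_force: 0.0
```

apply_moves([
  [0,1,0,0,0,0,0.65],
])

```text
time: 20.62
tool_pos: [546.0, 0.1, 132.9]
tcp_rot: [-179.8, -31.8, 9.9]
ft_force: [1.1, -0.1, -1.1]
finger_gap: 29.9
grip_force: 0.0
```

apply_moves([
  [0,1,0,0,0,0,0.65],
])

```text
time: 20.75
tool_pos: [546.2, -0.9, 132.8]
tcp_rot: [-179.8, -31.8, 9.9]
ft_force: [-0.3, -0.4, 0.4]
finger_gap: 29.7
grip_force: 0.0
```

apply_moves([
  [0,0.7,0,0,0,0,0.65],
])

```text
time: 20.88
tool_pos: [546.2, -1.5, 132.8]
tcp_rot: [-179.8, -31.8, 9.9]
ft_force: [-0.7, 2.7, 0.8]
finger_gap: 30.1
grip_force: 1.2
```

apply_moves([
  [0,0.8,0,0,0,0,0.65],
])

```text
time: 21.0
tool_pos: [546.4, -2.1, 132.8]
tcp_rot: [-179.8, -31.8, 9.9]
ft_force: [-0.4, 2.3, 0.0]
finger_gap: 30.1
grip_force: 1.3
```

apply_moves([
  [0,0.7,0,0,0,0,0.65],
])

```text
time: 21.12
tool_pos: [546.5, -2.9, 132.8]
tcp_rot: [-179.8, -31.8, 9.9]
ft_force: [-1.8, 3.0, 1.1]
finger_gap: 30.4
grip_force: 1.3
```

apply_moves([
  [0,0.6,0,0,0,0,0.65],
])

```text
time: 21.25
tool_pos: [546.6, -3.4, 132.8]
tcp_rot: [-179.8, -31.8, 9.9]
ft_force: [-0.5, 4.8, 2.0]
finger_gap: 29.9
grip_force: 2.9
```

apply_moves([
  [0,0.6,0,0,0,0,0.65],
])

```text
time: 21.38
tool_pos: [546.6, -3.5, 132.7]
tcp_rot: [-179.7, -31.7, 9.9]
ft_force: [-2.1, 7.7, 1.9]
finger_gap: 29.9
grip_force: 4.2
```

apply_moves([
  [0,0.3,0,0,0,0,0.65],
])

```text
time: 21.5
tool_pos: [546.6, -3.6, 132.7]
tcp_rot: [-179.7, -31.7, 9.8]
ft_force: [-2.4, 8.8, 2.6]
finger_gap: 29.9
grip_force: 4.6
```

Nine to ten newtons, so I hold there for half a second.

apply_moves([
  [0,0.2,0,0,0,0,0.65],
  [0,0,0,0,0,0,0.65],
  [0,0,0,0,0,0,0.65],
  [0,0,0,0,0,0,0.65],
  [0,0,0,0,0,0,0.65],
])

```text
time: 22.12
tool_pos: [546.6, -3.6, 132.7]
tcp_rot: [-179.7, -31.7, 9.9]
ft_force: [-2.5, 9.0, 3.6]
finger_gap: 30.1
grip_force: 4.5
```

apply_moves([
  [0,0.2,0,0,0,0,0.65],
  [0,0,0,0,0,0,0.65],
  [0,0,0,0,0,0,0.65],
  [0,0,0,0,0,0,0.65],
  [0,0,0,0,0,0,0.65],
])

```text
time: 22.75
tool_pos: [546.6, -3.6, 132.7]
tcp_rot: [-179.7, -31.7, 9.9]
ft_force: [-2.9, 9.3, 2.6]
finger_gap: 29.6
grip_force: 5.0
```

apply_moves([
  [0,-2,0,0,0,0,0.65],
  [0,-4,0,0,0,0,0.65],
  [0,-4,0,0,0,0,0.65],
  [0,-4,0,0,0,0,0.65],
  [0,-3,0,0,0,0,0.65],
  [0,-1,0,0,0,0,0.65],
  [0,-1,0,0,0,0,0.65],
  [0,-1,0,0,0,0,0.65],
  [0,-1,0,0,0,0,0.65],
])

```text
time: 23.88
tool_pos: [543.3, 15.4, 132.8]
tcp_rot: [-179.9, -31.8, 9.9]
ft_force: [0.9, -2.7, -0.1]
finger_gap: 29.7
grip_force: 1.3
```

apply_moves([
  [0,-0.7,0,0,0,0,0.65],
])

```text
time: 24.0
tool_pos: [543.2, 16.2, 132.9]
tcp_rot: [-179.8, -31.8, 9.9]
ft_force: [1.6, -3.4, -1.1]
finger_gap: 29.6
grip_force: 2.0
```

Shut again. I centre the fingers and lift clear.

apply_moves([
  [0,5,0,0,0,0,0.65],
  [0,4,0,0,0,0,0.65],
  [0,0,-20,0,0,0,0.65],
  [0,0,-30,0,0,0,0.65],
  [0,0,-30,0,0,0,0.65],
  [0,0,-20,0,0,0,0.65],
  [0,0,0,0,0,0,0.65],
  [0,0,0,0,0,0,0.65],
  [0,0,0,0,0,0,0.65],
])

```text
time: 25.12
tool_pos: [492.5, -1.5, 216.3]
tcp_rot: [-179.7, -31.6, 9.8]
ft_force: [-0.9, -0.2, -0.7]
finger_gap: 30.1
grip_force: 0.0
```

Run:
```python
from geo import *
im=optics.snapshot("wrist")[:,:,::-1]
im=im[0:300,120:520];cv2.imwrite("pics/w5.png",cv2.resize(im,None,fx=2,fy=2,interpolation=cv2.INTER_CUBIC))
```

```text
(no output)
```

View pics/w5.png

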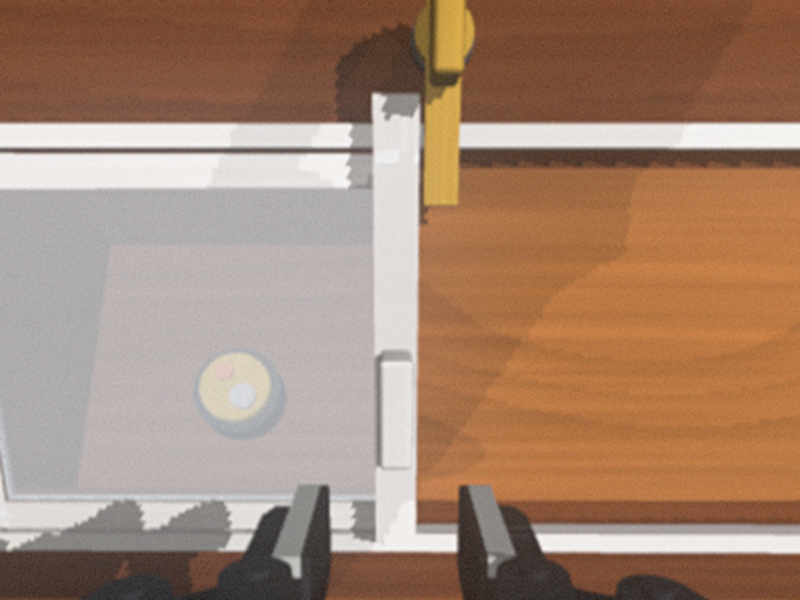

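The window is shut, the arm (424–460) lies straight down the slope behind the stile (373–420), and the gripper is clear. Handing in.

```bash
python3 -c "
from bench import r
print(r.hand_in())"
```

```text
the job is handed in; nothing more can be done
None
```

I slid the window shut, turned the turnbutton home, held a 9–10 N tug for over a second, pushed the window back shut and handed the job in with the gripper clear; the hand-in gave no verdict.

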